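# Lock out the pump at its rotary isolator and prove it dead

### The job

Lock out the vacuum pump for service: first press the mushroom-headed STOP button of the push-button station right in and let it go, then turn the isolator's black pistol handle a quarter turn anticlockwise to its off stop, and swing the steel lockout hasp fully out from under the handle, ready for my padlock. Only then slide the clear guard on the station right back and press the flush START button under it right in, then let it go, to prove that the pump stays dead. Leave the handle off, the hasp out, and the bottles, tools and other things on the bench where they are.

Things in the scene. Friction and masses are not known exactly. Their poses are not given: they have to be found in the camera images.
- isolator: Grey isolator box, 190 (x) x 150 (y) mm, lid top 65 mm high, screwed to the bench, left or right of the button station. Origin: centre of its underside; x towards its rear (away from the robot at yaw 0), y to its left, z up. On the lid stands a steel keeper ring of 59 mm radius round the handle's axis, its top 77 mm above the bench.
- isolator_axis (a point): Point on the handle's vertical turning axis, half-way up the grip, 96 mm above the bench, 25 mm in -x and 15 mm in -y of the box centre. Frame = the isolator box's.
- isolator_handle (a joint): Angle of the black pistol handle, rad: 0 = on (it points along the box's +x), 1.571 = hard off stop (along the box's +y), anticlockwise seen from above. Starts near on, stays where it is left, takes about 0.3 N m. Only within about 0.06 rad of the off stop can the hasp pass the keeper ring; elsewhere the ring blocks it after 0.1 rad. With the hasp out the handle is locked (0.05 rad play).
- handle_grip (a point): Point in the middle of the handle's grip, 85 mm from the turning axis; frame x points outward along the handle, y to its anticlockwise side. The grip is a bar 24 mm wide and 22 mm high (84 to 106 mm above the bench) that ends 100 mm from the axis; round the axis a hub of 31 mm radius reaches 111 mm above the bench.
- hasp_pin (a point): Point on the hasp's vertical hinge axis, carried by the handle 40 mm from the turning axis, at the height of the grip's middle; frame as handle_grip.
- lockout_hasp (a joint): Angle of the steel hasp relative to the handle, rad: 0 = stowed under the grip, 1.57 = fully out (stop), at right angles to the handle. It swings clockwise seen from above about the hasp pin, so with the handle off the hasp ends pointing along the box's +x. It is light (about 0.035 N m) and stays where it is left.
- hasp_ear (a point): Middle of the hasp's bent-up ear, 88 mm from the hasp pin (128 mm from the turning axis when stowed, clear of the grip's end); frame x points outward along the hasp strip. The ear is an upright steel plate, 24 mm along the strip, 4 mm thick, from 80 to 108 mm above the bench. The strip beneath is 22 x 4 mm, 77 to 82 mm above the bench, with a padlock eye of 12 mm.
- button_station: Grey push-button station, 130 (x) x 175 (y) mm, lid top 55 mm high, screwed to the bench. Origin: centre of its underside; x towards its rear (away from the robot at yaw 0), y to its left, z up. STOP on its left half, START under a clear sliding guard on its right half.
- stop_top (a point): Centre of the top of the mushroom-headed STOP button, 40 mm across, 89 mm above the bench, 45 mm in +y of the station's centre. Frame = the station's.
- stop_button (a joint): Travel of the STOP button, m: 0 = out, 0.006 = right in; springs back; about 5 N to bottom it.
- start_top (a point): Centre of the top of the flush START button, 29 mm across, 72 mm above the bench, 30 mm in -x and 38 mm in -y of the station's centre, in a steel bezel 37 mm across and 65 mm high, under the clear guard until that is slid back. Frame = the station's.
- start_button (a joint): Travel of the START button, m: 0 = out, 0.006 = right in; springs back; about 5 N to bottom it.
- start_guard (a joint): Travel of the clear sliding guard over START, m: 0 = shut, 0.056 = slid fully to the station's rear (+x), which bares START. Takes about 1.5 N; stays where it is left.
- guard_lip (a point): Middle of the front face of the guard's upright finger lip, 91 mm above the bench, when shut 25 mm in front (-x) of START's centre. The lip is a grey plate 42 mm wide, 4 mm thick, from 75 to 104 mm above the bench, on the front edge of a clear hood 50 mm long and 42 mm wide, whose top is 78 mm above the bench; its two rails are 67 mm high. Frame = the station's.
- screwdriver_mid (a point): Centre of a bystander: cross-head screwdriver, 171 mm, lying between the two boxes. Leave it alone.
- rinse_amber_mid (a point): Centre of a bystander: small amber bottle, 55 mm wide, 105 mm tall. Leave it alone.
- beaker_mid (a point): Centre of a bystander: glass beaker, 54 mm wide, 70 mm tall. Leave it alone.
- sorbent_tube_mid (a point): Centre of a bystander: steel tube with brass end caps, 90 x 13 mm, lying between the boxes. Leave it alone.
- mug_mid (a point): Centre of a bystander: white mug, 95 mm tall. Leave it alone.

How it is judged:
By the outcome, as a careful person would: the job done as asked, in the order asked, and still so for the second after the job is handed in, with the robot touching nothing.
It also fails if it takes over 61 s, if anything falls off the work surface, if the arm or the gripper's body presses on something with over 40 N, if the wrist force passes 120 N, or if a joint passes its speed limit or range.

### The arm

A 6-joint arm with a two-finger parallel gripper is mounted at the origin on a cart in front of the work surface, level with it; the furniture and walls round the work are solid. World frame = base frame: x ahead of the robot, y to its left, z up, the work surface at z = 0. Lengths are in m, angles in degrees, forces in N, time in s.
With the tool pointing down it reaches from about 0.3 to 0.75 m from the base axis. Payload 8.5 kg.
Tool frame: the origin (TCP) lies between the finger pads; the fingertips stand 14 mm ahead of it and the grasp point (between the pads) lies 5 mm behind it; x points along the fingers, z is the direction in which the jaws open and shut, and the axes are right-handed (so a half turn about x gives the same grasp; the last joint's range is limited). The gripper opens to 85 mm and grips with 20 to 120 N. Pads are 22 mm wide; open, the fingers measure 114 mm over their backs; the gripper's body (76 mm by 85 mm) begins 54 mm behind the grasp point. The pads swing forward as they close: fully open they stand 13 mm farther back than shut.
Start: joints at [-84.185, 21.807, 74.336, -0, 83.858, -12.336], TCP at [0.171, -0.523, 0.245] pointing down, gripper open.
Joint ranges: [-178.18, 178.18], [-50.72, 133.34], [12.68, 142.11], [-81.47, 261.47], [9.98, 163.14], [-165.26, 165.26]. Speed limits (degrees/s): [136.94, 136.94, 180, 180, 180, 180].

### API

Orientations are given as a 3x3 rotation matrix whose columns are the frame's x, y, z axes.
In Python, from rig import env gives the robot as it stands.
- The arm moves only by the shell command python3 -m jog 'ROWS' [FORCE]. ROWS is JSON, a list of rows, each a list of 5 numbers: the opening, from -1 (shut) to 1 (fully open), so that 0 is half open, then the shift along the tool's x, y, z in m, then the turn about the tool's x in rad. In form: [[claw, dx, dy, dz, yaw], ...]. A call has 1 to 20 rows; each row is the pose to reach, as a shift and turn from the pose commanded when the call began, along the tool's axes at that moment; what a row does not reach only later rows make up. A row lasts 1/10 s, in which the tool goes at most 50 mm and 8.59 degrees, less where a joint would pass 70% of its speed; a pose out of reach is approached as far as the arm can. A call with a gripper value outside its range is refused whole. The fingers move at their own pace and stop on an object; FORCE is the grip in N (left out, the last holds). Time passes only in rows, so rows that repeat a pose let the fingers close. It gives the time, the measured TCP pose, the force and the opening at its end, in the units of the state.
- env.observe(): the state, without advancing time (a new reading comes with each control period).
- env.get_image(name): name is "scene" or "top" or "wrist"; returns the picture (384x512x3 uint8, red, green, blue); there is no depth.
- env.camera_model(name): a dict with "fx", "fy", "cx", "cy" (pixels), "origin" and "orientation" of the camera in the world. Camera axes: x right, y up, looking along -z (the intrinsics and any distortion apply to the point x, -y, -z); pixel columns grow to the right and rows downward; lengths in m; the calibration is good to about 2 mm. The wrist camera is an equidistant fisheye: a pixel r from the principal point sees the ray r / f radians off the axis. A picture is of the moment at which its call begins: read the wrist's pose just before it. camera_model takes no time and is no camera call; for the wrist camera it gives the pose at the moment of the call.
- env.close_job(): hands the job in, once; it reports no verdict.
The state is a dict: "time_s": time; "q": joint angles; "qvel": joint speeds; "joint_efforts": joint torques, N m; "position": TCP position; "tool_rot": TCP orientation; "ft_force": force on the tool from outside, world axes, zero at the start; "wrist_torque": the same for the moment, N m; "grip_width": finger opening in m.
Only numpy, scipy, OpenCV 4.12 (cv2) and the standard library are available. Lean on these libraries where they do the work, as an engineer would, in place of code of your own. Each camera call takes 0.05 s, during which the arm holds its last target.

## Working session

There is one attempt and no reset: what is moved stays moved. The work goes in short steps, Python scripts to look and compute and a shell command to move; the robot and the scene stay as the last step left them, time stands still between calls to the robot, and variables do not carry over. Pictures are saved under pics/ and viewed, and the job is handed in when it is done.

```bash
mkdir -p pics; ls; python3 - <<'E'
from rig import env
import cv2, numpy as np
o=env.observe(); print(o)
for n in ["scene","top","wrist"]:
    m=env.camera_model(n); print(n,m)
    cv2.imwrite(f"pics/{n}0.png",cv2.cvtColor(env.get_image(n),cv2.COLOR_RGB2BGR))
E
```

```text
pics
{'time_s': 0.0, 'q': array([-8.41860603e+01,  2.18401376e+01,  7.43854891e+01,  4.22131735e-04,
        8.38577429e+01, -1.23358023e+01]), 'qvel': array([ 0.04086563,  0.01193761, -0.03026643,  0.02263393, -0.03120743,
        0.03078968]), 'joint_efforts': array([-1.79956995e-03, -4.48461378e+01, -2.31281108e+01, -3.22129281e-04,
        4.83673837e-03,  1.24954417e-05]), 'position': array([ 0.17129641, -0.52235299,  0.24471542]), 'tool_rot': array([[-1.40109038e-04,  9.50245926e-01,  3.11500660e-01],
       [ 1.44833195e-03,  3.11500529e-01, -9.50244875e-01],
       [-9.99998941e-01,  3.18018461e-04, -1.41991557e-03]]), 'ft_force': array([0.21920601, 0.5941955 , 0.35321468]), 'wrist_torque': array([-0.00907112, -0.00132177,  0.03410817]), 'grip_width': 0.08535427725122317}
scene {'fx': 496.57748573387533, 'fy': 496.57748573387533, 'cx': 251.54450435918386, 'cy': 190.22749525317698, 'origin': array([-0.68062474, -0.69539006,  0.67762825]), 'orientation': array([[ 0.43243024,  0.34566845, -0.83277692],
       [-0.90165045,  0.16011471, -0.40173342],
       [-0.00552673,  0.92459537,  0.38091056]])}
top {'fx': 374.306804095092, 'fy': 374.306804095092, 'cx': 260.2602425960503, 'cy': 188.84771552671344, 'origin': array([ 0.53291406, -0.10257043,  1.1843167 ]), 'orientation': array([[ 0.0032624 ,  0.99803595, -0.06255878],
       [-0.9999923 ,  0.0031196 , -0.0023803 ],
       [-0.00218047,  0.06256606,  0.99803844]])}
wrist {'fx': 297.3186396354542, 'fy': 297.3186396354542, 'cx': 257.0777668180105, 'cy': 189.79567226740264, 'origin': array([ 0.25197392, -0.49635421,  0.37262963]), 'orientation': array([[ 0.31123719,  0.89826194,  0.31025296],
       [-0.95033064,  0.29478742,  0.09986018],
       [-0.00175807, -0.32592309,  0.94539465]])}
```

View pics/top0.png

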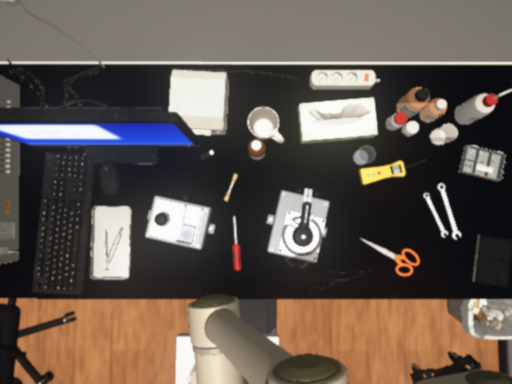

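View pics/scene0.png

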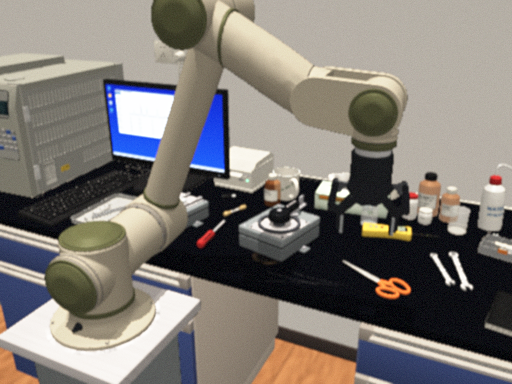

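View pics/wrist0.png

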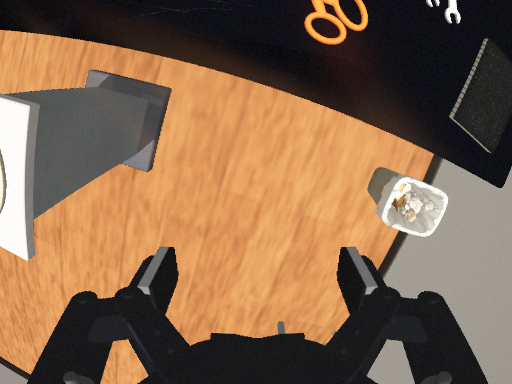

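The top view shows the station near (180,222) and the isolator near (300,227). The handle points up in the image, about +x. Next I'll enlarge the crops.

```bash
cat > h.py <<'E'
import numpy as np, cv2
from rig import env
def ray(m,u,v):
    x=(u-m['cx'])/m['fx']; y=(v-m['cy'])/m['fy']
    return m['origin'], m['orientation']@np.array([x,-y,-1.0])
def rayw(m,u,v):
    x=(u-m['cx']); y=(v-m['cy']); r=np.hypot(x,y); th=r/m['fx']
    s=np.sin(th)/max(r,1e-9)
    return m['origin'], m['orientation']@np.array([x*s,-y*s,-np.cos(th)])
def onz(od,z):
    o,d=od; return o+d*(z-o[2])/d[2]
def proj(m,P,wrist=False):
    p=m['orientation'].T@(np.asarray(P)-m['origin']); x,y,z=p[0],-p[1],-p[2]
    if wrist:
        r=np.hypot(x,y); th=np.arctan2(r,z); k=m['fx']*th/max(r,1e-9); return m['cx']+x*k,m['cy']+y*k
    return m['cx']+m['fx']*x/z, m['cy']+m['fy']*y/z
E
python3 - <<'E'
import cv2
i=cv2.imread("pics/top0.png")
cv2.imwrite("pics/top0a.png",cv2.resize(i[180:270,135:225],None,fx=6.5,fy=6.5,interpolation=cv2.INTER_CUBIC))
cv2.imwrite("pics/top0b.png",cv2.resize(i[180:270,255:345],None,fx=6.5,fy=6.5,interpolation=cv2.INTER_CUBIC))
E
```

```text
(no output)
```

View pics/top0a.png

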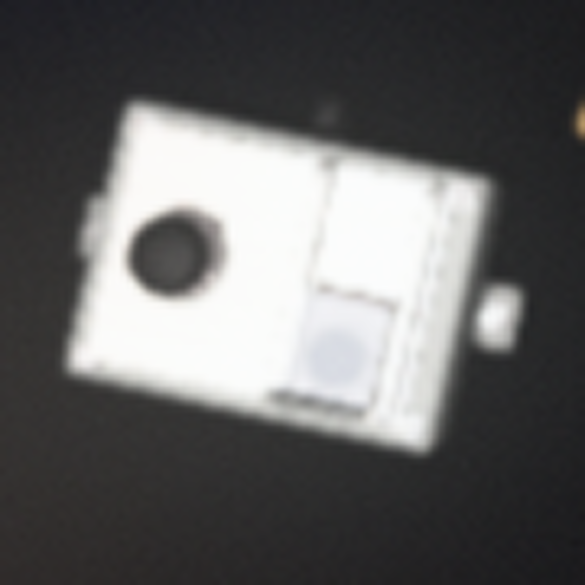

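View pics/top0b.png

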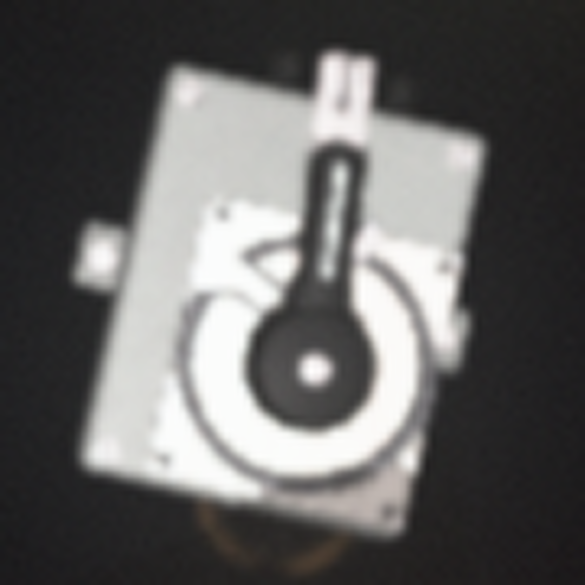

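```bash
python3 - <<'E'
from h import *
m=env.camera_model("top")
A=lambda x,y,z:onz(ray(m,135+(x+.5)/6.5-.5,180+(y+.5)/6.5-.5),z)
B=lambda x,y,z:onz(ray(m,255+(x+.5)/6.5-.5,180+(y+.5)/6.5-.5),z)
s=A(172,252,.089); t=A(338,355,.072)
print("stop",s,"start",t, np.linalg.norm((s-t)[:2]))
d=(s-t)[:2]; yaw=np.arctan2(d[1],d[0])-np.arctan2(.083,.03); print("yaw st",np.degrees(yaw))
for c in [(130,100),(492,178),(430,450),(65,372)]: print(A(*c,.055))
c=[B(*p,.065) for p in [(172,65),(485,138),(400,535),(85,465)]]
for k in range(4): e=c[k]-c[(k+1)%4]; print(c[k],np.linalg.norm(e),np.degrees(np.arctan2(e[1],e[0])))
print("axis",B(315,368,.113)); g=B(335,150,.106)-B(315,368,.111); print("handle",g,np.degrees(np.arctan2(g[1],g[0])))
e=B(345,95,.08)-B(315,368,.113); print("eye",e,np.linalg.norm(e),np.degrees(np.arctan2(e[1],e[0])))
E
```

```text
stop [0.51438243 0.18941517 0.089     ] start [0.46763902 0.11747602 0.072     ] 0.08579153552460046
yaw st -13.14215491428351
[0.58419253 0.21941437 0.055     ]
[0.54851491 0.05065459 0.055     ]
[0.42327332 0.0777665  0.055     ]
[0.45840969 0.24681033 0.055     ]
[ 0.60108069 -0.16214944  0.065     ] 0.14768553397338646 77.01634785048049
[ 0.56789973 -0.30605928  0.065     ] 0.18526197196098756 -12.523444214790945
[ 0.38704563 -0.26588724  0.065     ] 0.14679173889571825 -102.2317319863105
[ 0.41814582 -0.12242787  0.065     ] 0.18719767402429519 167.7492457709344
axis [ 0.46551127 -0.22213772  0.113     ]
handle [ 0.0957054  -0.00978753 -0.005     ] -5.839182726356264
eye [ 0.12124914 -0.01778628 -0.033     ] 0.126912199035437 -8.3453117894477
```

```bash
python3 -m jog '[[-1,0,0.318,-0.2346,0.53],[-1,0,0.318,-0.2346,0.53],[-1,0,0.318,-0.2346,0.53],[-1,0,0.318,-0.2346,0.53],[-1,0,0.318,-0.2346,0.53],[-1,0,0.318,-0.2346,0.53],[-1,0,0.318,-0.2346,0.53],[-1,0,0.318,-0.2346,0.53],[-1,0,0.318,-0.2346,0.53],[-1,0,0.318,-0.2346,0.53],[-1,0,0.318,-0.2346,0.53]]' 40
python3 - <<'E'
from h import *
print(env.camera_model("wrist"))
cv2.imwrite("pics/w1.png",cv2.cvtColor(env.get_image("wrist"),cv2.COLOR_RGB2BGR))
o=env.observe();print(o['position'],o['tool_rot'],o['q'])
E
```

```text
time_s: 1.25
position: [0.4, -0.2014, 0.2452]
tool_rot: [[-0.0, 0.977, -0.213], [-0.0, -0.213, -0.977], [-1.0, -0.0, 0.0]]
ft_force: [-0.3, -0.5, 0.6]
grip_width: 0.0002
{'fx': 297.3186396354542, 'fy': 297.3186396354542, 'cx': 257.0777668180105, 'cy': 189.79567226740264, 'origin': array([ 0.48299804, -0.21944836,  0.37299883]), 'orientation': array([[-2.12838342e-01,  9.23466147e-01,  3.19233638e-01],
       [-9.77086967e-01, -2.00841011e-01, -7.04552811e-02],
       [-9.47860332e-04, -3.26914613e-01,  9.45053405e-01]])}
[ 0.39989509 -0.20164244  0.24519494] [[-3.35518163e-04  9.76962211e-01 -2.13412105e-01]
 [ 4.81701749e-05 -2.13412101e-01 -9.76962268e-01]
 [-9.99999943e-01 -3.38068684e-04  2.45431955e-05]] [-4.19630856e+01  1.15297142e+01  8.94038933e+01 -1.10008838e-02
  7.90825324e+01  6.03613853e+01]
```

View pics/w1.png

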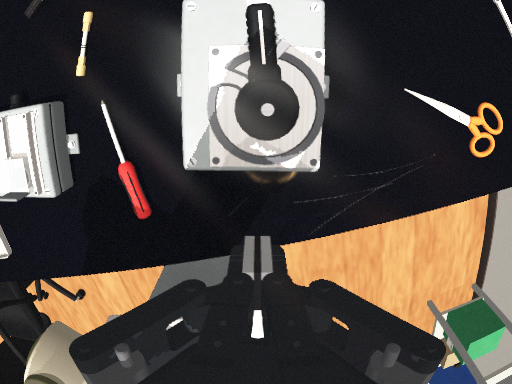

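```bash
python3 - <<'E'
from h import *
i=cv2.imread("pics/w1.png")
m={'fx':297.3186,'cx':257.0778,'cy':189.7957,'origin':np.array([0.48299804,-0.21944836,0.37299883]),'orientation':np.array([[-2.12838342e-01,9.23466147e-01,3.19233638e-01],[-9.77086967e-01,-2.00841011e-01,-7.04552811e-02],[-9.47860332e-04,-3.26914613e-01,9.45053405e-01]])}
W=lambda u,v,z:onz(rayw(m,u,v),z)
ax=W(267,109,.112);print("axis",ax)
g=W(261,10,.106)-W(267,109,.111);print(g,np.linalg.norm(g[:2]),np.degrees(np.arctan2(g[1],g[0])))
a=W(185,170,.065);b=W(320,170,.065);e=a-b;print(a,b,np.linalg.norm(e),np.degrees(np.arctan2(e[1],e[0]))-90)
R=np.array([0.39989509,-0.20164244,0.24519494]);print(proj(m,R,True),proj(m,R-[0,0,.014],True))
cv2.imwrite("pics/w1a.png",cv2.resize(i[0:250,170:340],None,fx=3,fy=3)[:600])
cv2.imwrite("pics/w1b.png",cv2.resize(i[220:320,200:320],None,fx=5,fy=5))
E
```

```text
axis [ 0.46559199 -0.22422807  0.112     ]
[ 0.08947826 -0.01414618 -0.005     ] 0.0905895842321171 -8.983896212095113
[ 0.41811918 -0.12428779  0.065     ] [ 0.38668214 -0.26828326  0.065     ] 0.14738718687623742 -12.31555353593356
(np.float64(257.8819966986184), np.float64(265.25699209072)) (np.float64(257.84574641897035), np.float64(251.31001647373242))
```

View pics/w1a.png

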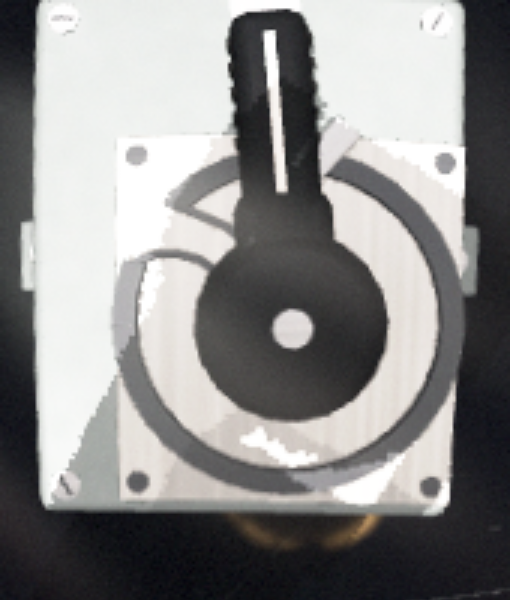

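View pics/w1b.png

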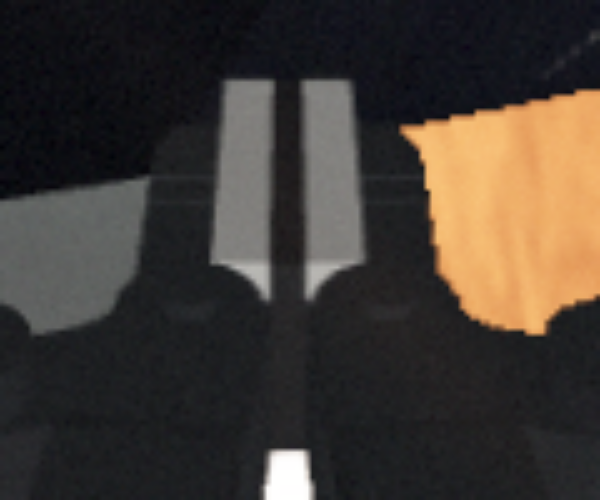

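```bash
python3 -m jog '[[-1,0,-0.053,-0.338,0],[-1,0,-0.053,-0.338,0],[-1,0,-0.053,-0.338,0],[-1,0,-0.053,-0.338,0],[-1,0,-0.053,-0.338,0],[-1,0,-0.053,-0.338,0],[-1,0,-0.053,-0.338,0],[-1,0,-0.053,-0.338,0],[-1,0,-0.053,-0.338,0]]'
python3 - <<'E'
from h import *
import pickle
m=env.camera_model("wrist"); pickle.dump(m,open("m2.pkl","wb"))
i=cv2.cvtColor(env.get_image("wrist"),cv2.COLOR_RGB2BGR)
cv2.imwrite("pics/w2.png",i)
cv2.imwrite("pics/w2a.png",cv2.resize(i[0:200,150:400],None,fx=3,fy=3))
o=env.observe();print(o['position'],o['tool_rot'])
E
```

```text
time_s: 2.2
position: [0.4203, 0.1404, 0.2451]
tool_rot: [[-0.0, 0.977, -0.212], [-0.0, -0.212, -0.977], [-1.0, -0.0, 0.0]]
ft_force: [-0.9, -0.8, -0.3]
grip_width: -0.0001
[0.42038351 0.13972412 0.245182  ] [[-3.46257884e-04  9.77048714e-01 -2.13015706e-01]
 [-3.89114766e-04 -2.13015834e-01 -9.77048670e-01]
 [-9.99999864e-01 -2.55423248e-04  4.53942494e-04]]
```

View pics/w2a.png

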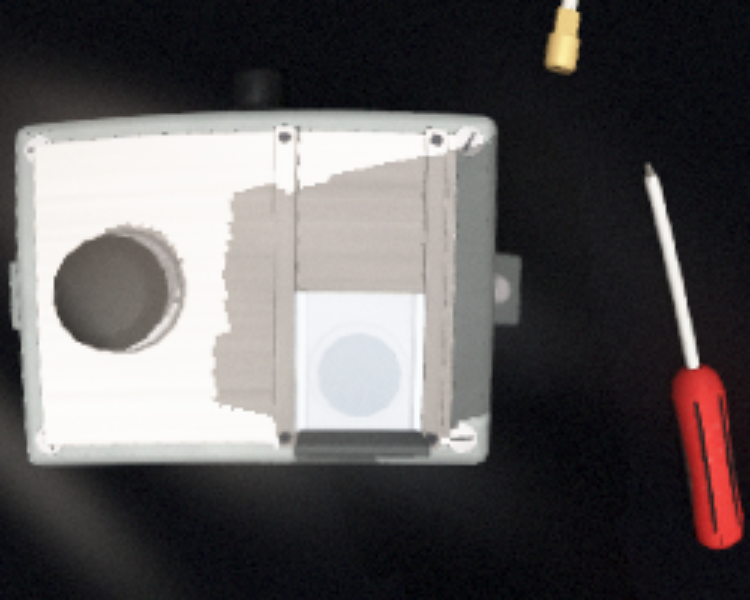

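```bash
python3 - <<'E'
from h import *
import pickle
m=pickle.load(open("m2.pkl","rb"))
W=lambda x,y,z:onz(rayw(m,150+(x+.5)/3-.5,(y+.5)/3-.5),z)
s=W(112,293,.089);t=W(359,375,.072);d=(s-t)[:2]
print(s,t,np.linalg.norm(d),np.degrees(np.arctan2(d[1],d[0])-np.arctan2(.083,.03)))
print("lip top",W(297,446,.104),W(428,446,.104),W(362,458,.104))
c=[W(25,128,.055),W(490,122,.055),W(485,460,.055),W(35,460,.055)];print(np.mean(c,0));
for k in range(4): e=c[k]-c[(k+1)%4]; print(np.linalg.norm(e),np.degrees(np.arctan2(e[1],e[0])))
p=np.array([0.42038351,0.13972412]);Y=np.array([.97705,-.21302]);Z=np.array([-.21302,-.97705])
for n,q in (("stop",s),("start",t)): print(n,(q[:2]-p)@Y,(q[:2]-p)@Z)
E
```

```text
[0.51305449 0.18909034 0.089     ] [0.46711289 0.11776641 0.072     ] 0.0848394594935172 -12.914465534975017
lip top [0.45348373 0.14129191 0.104     ] [0.44512643 0.10189953 0.104     ] [0.44558894 0.12258161 0.104     ]
[0.50394313 0.14710624 0.055     ]
0.16565635672309076 77.10867509050229
0.12339841567156333 -11.769537424009211
0.1678612471478653 -102.56962260553193
0.12431744501543343 167.20712182982436
stop 0.08002819302835071 -0.06797403383294065
start 0.05033437265412411 0.011499492036028736
```

```bash
python3 -m jog '[[-1,0.05,0.080,-0.070,0],[-1,0.05,0.080,-0.070,0],[-1,0.05,0.080,-0.070,0],[-1,0.10,0.080,-0.070,0],[-1,0.13,0.080,-0.070,0],[-1,0.137,0.080,-0.070,0],[-1,0.140,0.080,-0.070,0],[-1,0.143,0.080,-0.070,0],[-1,0.146,0.080,-0.070,0],[-1,0.146,0.080,-0.070,0]]'
```

```text
time_s: 3.25
position: [0.5139, 0.1922, 0.1004]
tool_rot: [[0.003, 0.977, -0.212], [0.0, -0.212, -0.977], [-1.0, 0.003, -0.001]]
ft_force: [0.9, -1.8, 3.0]
grip_width: 0.0007
```

```bash
python3 -m jog '[[-1,0.002,0,0,0],[-1,0.003,0,0,0],[-1,0.004,0,0,0],[-1,0.004,0,0,0]]'
```

```text
time_s: 3.65
position: [0.5139, 0.1924, 0.0965]
tool_rot: [[0.003, 0.977, -0.211], [-0.0, -0.211, -0.977], [-1.0, 0.003, -0.001]]
ft_force: [0.6, -2.8, 10.5]
grip_width: -0.0001
```

```bash
python3 -m jog '[[-1,0.001,0,0,0],[-1,0.001,0,0,0]]'; python3 -m jog '[[-1,-0.02,0,0,0],[-1,-0.06,0,0,0],[-1,-0.06,0,0,0],[-1,-0.06,0,0,0]]'
```

```text
time_s: 3.85
position: [0.514, 0.1924, 0.0963]
tool_rot: [[0.003, 0.977, -0.211], [-0.0, -0.211, -0.977], [-1.0, 0.003, -0.001]]
ft_force: [-1.2, -3.9, 16.5]
grip_width: 0.0003
time_s: 4.25
position: [0.5128, 0.1927, 0.1545]
tool_rot: [[0.0, 0.977, -0.211], [0.0, -0.211, -0.977], [-1.0, 0.0, -0.001]]
ft_force: [-1.1, 0.5, 0.1]
grip_width: -0.0001
```

```bash
python3 -m jog '[[-1,-0.03,0.03,0.04,0],[-1,-0.03,0.127,0.461,0],[-1,-0.03,0.127,0.461,0],[-1,-0.03,0.127,0.461,0],[-1,-0.03,0.127,0.461,0],[-1,-0.03,0.127,0.461,0],[-1,-0.03,0.127,0.461,0],[-1,-0.03,0.127,0.461,0],[-1,-0.03,0.127,0.461,0],[-1,-0.03,0.127,0.461,0],[-1,-0.03,0.127,0.461,0],[-1,-0.03,0.127,0.461,0]]'
python3 - <<'E'
from h import *
import pickle
m=env.camera_model("wrist"); pickle.dump(m,open("m3.pkl","wb"))
i=cv2.cvtColor(env.get_image("wrist"),cv2.COLOR_RGB2BGR)
cv2.imwrite("pics/w3.png",i)
o=env.observe();print(o['position'],o['tool_rot'],o['q'])
E
```

```text
time_s: 5.45
position: [0.5391, -0.2851, 0.1825]
tool_rot: [[-0.002, 0.977, -0.213], [0.003, -0.213, -0.977], [-1.0, -0.003, -0.002]]
ft_force: [0.1, 0.4, -0.1]
grip_width: -0.0001
[ 0.53935638 -0.2841522   0.18295355] [[-0.00205836  0.97737226 -0.21151648]
 [ 0.00221779 -0.21151194 -0.9773729 ]
 [-0.99999542 -0.00248088 -0.00173224]] [-3.89047030e+01  3.05738690e+01  7.00796438e+01  2.52396636e-02
  7.95180680e+01  6.33018000e+01]
```

View pics/w3.png

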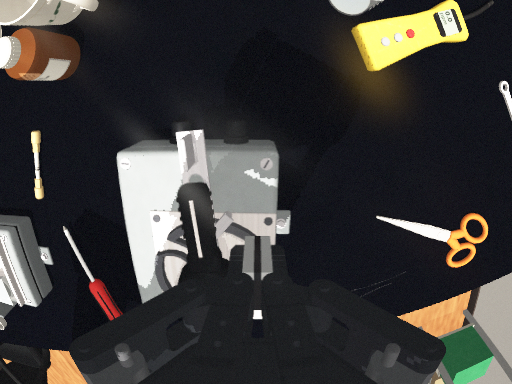

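```bash
python3 -m jog '[[-1,0.04,0,0,0],[-1,0.079,0,0,0],[-1,0.079,0,0,0],[-1,0.079,0,0,0]]'
python3 - <<'E'
from h import *
o=env.observe();p=o['position'];R=o['tool_rot']
ax=np.array([.4655,-.2232,p[2]])
a0=np.degrees(np.arctan2(R[1,1],R[0,1]));print(p,a0)
for f in [-8,0,8,16,24,32,40,48,56,64,70,74,77.6,79,81]:
    r=np.radians(f);c,s=np.cos(r),np.sin(r)
    t=ax+np.array([c*.085+s*.0265,s*.085-c*.0265,0]);d=R.T@(t-p)
    print(f,d.round(4),round(-np.radians(f-a0),3))
E
```

```text
time_s: 5.9
position: [0.5401, -0.284, 0.106]
tool_rot: [[-0.0, 0.978, -0.21], [0.0, -0.21, -0.978], [-1.0, -0.001, -0.0]]
ft_force: [-1.1, -0.2, 0.7]
grip_width: -0.0003
[ 0.54006824 -0.28404993  0.10597899] -12.14062423841638
-8 [ 0.      0.001  -0.0235] -0.072
0 [ 0.      0.003  -0.0358] -0.212
8 [ 0.      0.0032 -0.0482] -0.352
16 [ 0.      0.0018 -0.0605] -0.491
24 [ 0.     -0.0014 -0.0725] -0.631
32 [ 0.     -0.0062 -0.084 ] -0.77
40 [ 0.     -0.0126 -0.0947] -0.91
48 [ 1.000e-04 -2.040e-02 -1.043e-01] -1.05
56 [ 1.000e-04 -2.950e-02 -1.128e-01] -1.189
64 [ 1.00e-04 -3.96e-02 -1.20e-01] -1.329
70 [ 1.000e-04 -4.780e-02 -1.244e-01] -1.434
74 [ 1.000e-04 -5.350e-02 -1.268e-01] -1.503
77.6 [ 1.000e-04 -5.880e-02 -1.287e-01] -1.566
79 [ 1.000e-04 -6.090e-02 -1.293e-01] -1.591
81 [ 1.000e-04 -6.390e-02 -1.301e-01] -1.626
```

```bash
python3 -m jog '[[-1,0,0.001,-0.0235,-0.072],[-1,0,0.003,-0.0358,-0.2],[-1,0,0.0032,-0.0482,-0.34],[-1,0,0.0018,-0.0605,-0.48],[-1,0,-0.0014,-0.0725,-0.62],[-1,0,-0.0062,-0.084,-0.76],[-1,0,-0.0126,-0.0947,-0.90],[-1,0,-0.0204,-0.1043,-1.04],[-1,0,-0.0295,-0.1128,-1.18],[-1,0,-0.0396,-0.12,-1.32],[-1,0,-0.0478,-0.1244,-1.43],[-1,0,-0.0535,-0.1268,-1.5],[-1,0,-0.0535,-0.1268,-1.5]]'
```

```text
time_s: 7.2
position: [0.5153, -0.1494, 0.1079]
tool_rot: [[0.004, 0.279, 0.96], [-0.002, 0.96, -0.279], [-1.0, -0.001, 0.005]]
ft_force: [0.8, -0.3, 0.3]
grip_width: -0.0001
```

```bash
python3 - <<'E'
from h import *
i=cv2.cvtColor(env.get_image("wrist"),cv2.COLOR_RGB2BGR)
cv2.imwrite("pics/w4.png",i)
i=cv2.cvtColor(env.get_image("top"),cv2.COLOR_RGB2BGR)
cv2.imwrite("pics/t4.png",cv2.resize(i[170:280,240:350],None,fx=5,fy=5))
o=env.observe();print(o['position'],o['ft_force'])
E
```

```text
[ 0.51504733 -0.14994308  0.107007  ] [ 1.09189312 -0.35605508  0.10880381]
```

View pics/w4.png

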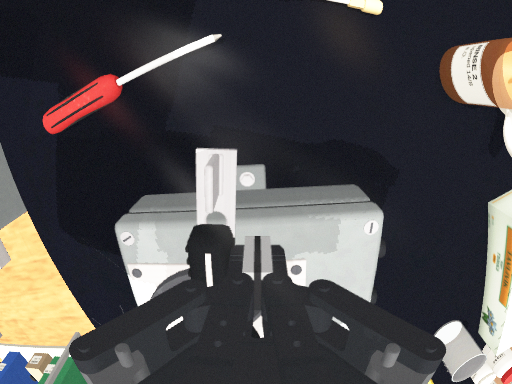

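View pics/t4.png

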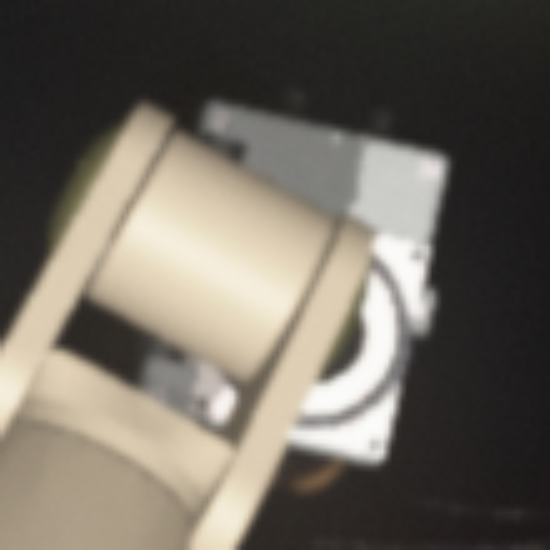

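```bash
python3 -m jog '[[-1,0.003,0,-0.003,-0.03],[-1,0.003,0,-0.006,-0.06],[-1,0.003,0,-0.008,-0.06],[-1,0.003,0,-0.008,-0.06]]'
```

```text
time_s: 7.7
position: [0.5086, -0.1481, 0.1034]
tool_rot: [[0.006, 0.225, 0.974], [-0.002, 0.974, -0.224], [-1.0, -0.0, 0.006]]
ft_force: [8.8, 1.3, -1.6]
grip_width: 0.0001
```

```bash
python3 -m jog '[[-1,0,0,-0.002,0],[-1,0,0,-0.003,0],[-1,0,0,-0.003,0]]'
```

```text
time_s: 8.0
position: [0.5082, -0.1481, 0.1037]
tool_rot: [[0.012, 0.225, 0.974], [-0.003, 0.974, -0.225], [-1.0, -0.001, 0.012]]
ft_force: [20.9, 0.1, -7.6]
grip_width: 0.0005
```

```bash
python3 -m jog '[[-1,0,0,0.006,0],[-1,-0.02,0,0.008,0],[-1,-0.06,0,0.008,0],[-1,-0.06,0.045,-0.03,0],[-1,-0.06,0.045,-0.057,0],[-1,-0.06,0.045,-0.057,0],[-1,-0.06,0.045,-0.057,0]]'
python3 - <<'E'
from h import *
import pickle
m=env.camera_model("wrist"); pickle.dump(m,open("m5.pkl","wb"))
i=cv2.cvtColor(env.get_image("wrist"),cv2.COLOR_RGB2BGR)
cv2.imwrite("pics/w5.png",i)
o=env.observe();print(o['position'],o['tool_rot'])
E
```

```text
time_s: 8.7
position: [0.4582, -0.0904, 0.163]
tool_rot: [[0.001, 0.223, 0.975], [-0.001, 0.975, -0.223], [-1.0, -0.001, 0.001]]
ft_force: [0.1, 1.0, 0.6]
grip_width: -0.0
[ 0.45871186 -0.09087759  0.16284276] [[ 9.51617230e-04  2.23252075e-01  9.74760281e-01]
 [-7.91152810e-04  9.74760585e-01 -2.23251373e-01]
 [-9.99999234e-01 -5.58734482e-04  1.10422547e-03]]
```

View pics/w5.png

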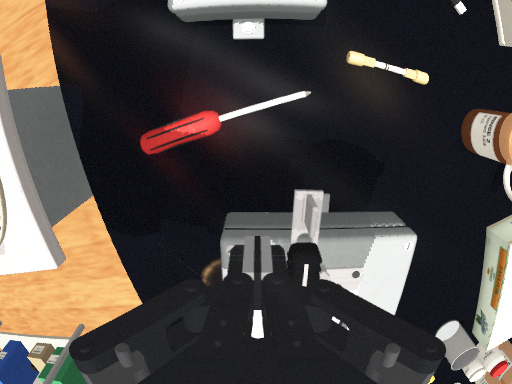

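```bash
python3 - <<'E'
from h import *
import pickle
m=pickle.load(open("m5.pkl","rb"))
e=np.array([.493,-.098])
Y=np.array([.2147,.9767]);ax=np.array([.4655,-.2232])
for z,r in ((.094,.128),(.108,.116),(.108,.140),(.079,.145)): print(z,r,proj(m,[*(ax+r*Y),z],True))
print("tip below",proj(m,[.4587,-.0909,.09],True))
print("grip end",proj(m,[*(ax+.1*Y),.106],True))
i=cv2.imread("pics/w5.png");cv2.imwrite("pics/w5a.png",cv2.resize(i[170:300,200:340],None,fx=4.5,fy=4.5))
E
```

```text
0.094 0.128 (np.float64(305.3727281837882), np.float64(210.87950259860844))
0.108 0.116 (np.float64(307.421220290225), np.float64(234.45990690036083))
0.108 0.14 (np.float64(309.4398056381734), np.float64(202.58541905842893))
0.079 0.145 (np.float64(303.3672639910271), np.float64(182.28406095272004))
tip below (np.float64(257.09920418564303), np.float64(209.65340946407636))
grip end (np.float64(305.58575627815236), np.float64(252.52194581738362))
```

View pics/w5a.png

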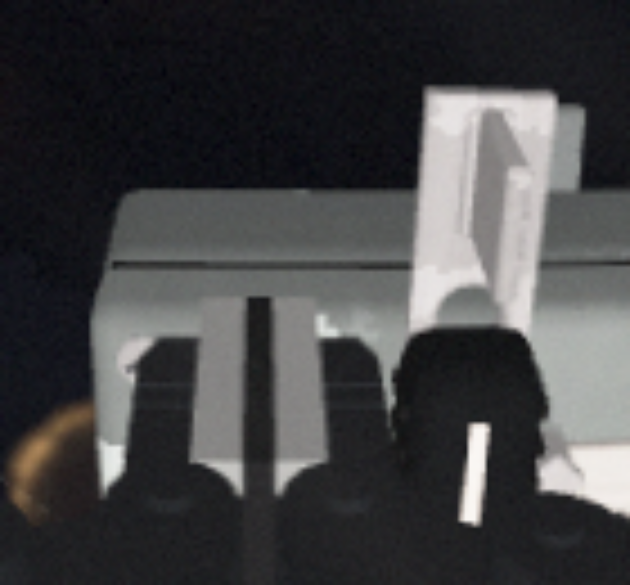

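```bash
python3 -m jog '[[-1,0.04,0,0,0],[-1,0.060,0,0,0],[-1,0.060,0,0,0],[-1,0.060,0,0,0]]'
python3 - <<'E'
from h import *
o=env.observe();p=o['position'];R=o['tool_rot']
pin=np.array([.4741,-.1841,p[2]])
a0=np.degrees(np.arctan2(R[1,1],R[0,1]));print(p,a0)
for f in [77.6,69.6,61.6,53.6,45.6,37.6,29.6,21.6,13.6,5.6,-2.4,-7,-10,-12.4,-14.4]:
    r=np.radians(f);c,s=np.cos(r),np.sin(r)
    t=pin+np.array([c*.088-s*.0165,s*.088+c*.0165,0]);d=R.T@(t-p)
    print(f,d.round(4),round(-np.radians(f-a0),3),t.round(3))
E
```

```text
time_s: 9.15
position: [0.4589, -0.091, 0.1027]
tool_rot: [[0.0, 0.223, 0.975], [-0.0, 0.975, -0.223], [-1.0, -0.0, 0.0]]
ft_force: [0.4, -0.5, 0.8]
grip_width: 0.0002
[ 0.45888657 -0.09098774  0.10267375] 77.11770739755269
77.6 [0.     0.0005 0.0183] -0.008 [ 0.477 -0.095  0.103]
69.6 [0.     0.002  0.0307] 0.131 [ 0.489 -0.096  0.103]
61.6 [0.     0.0018 0.0432] 0.271 [ 0.501 -0.099  0.103]
53.6 [ 0.     -0.0001  0.0556] 0.41 [ 0.513 -0.103  0.103]
45.6 [ 0.     -0.0037  0.0675] 0.55 [ 0.524 -0.11   0.103]
37.6 [ 0.     -0.009   0.0789] 0.69 [ 0.534 -0.117  0.103]
29.6 [ 0.     -0.0158  0.0893] 0.829 [ 0.542 -0.126  0.103]
21.6 [ 0.     -0.024   0.0988] 0.969 [ 0.55  -0.136  0.103]
13.6 [ 0.     -0.0334  0.107 ] 1.109 [ 0.556 -0.147  0.103]
5.6 [ 0.     -0.0438  0.1138] 1.248 [ 0.56  -0.159  0.103]
-2.4 [ 0.     -0.0551  0.1191] 1.388 [ 0.563 -0.171  0.103]
-7 [ 0.     -0.0619  0.1214] 1.468 [ 0.563 -0.178  0.103]
-10 [ 0.     -0.0665  0.1226] 1.52 [ 0.564 -0.183  0.103]
-12.4 [ 0.     -0.0701  0.1234] 1.562 [ 0.564 -0.187  0.103]
-14.4 [ 0.     -0.0732  0.124 ] 1.597 [ 0.563 -0.19   0.103]
```

```bash
python3 -m jog '[[-1,0,0.0005,0.012,0],[-1,0,0.0005,0.0183,0],[-1,0,0.002,0.0307,0.12],[-1,0,0.0018,0.0432,0.26],[-1,0,-0.0001,0.0556,0.40],[-1,0,-0.0037,0.0675,0.54],[-1,0,-0.009,0.0789,0.68],[-1,0,-0.0158,0.0893,0.82],[-1,0,-0.024,0.0988,0.96],[-1,0,-0.0334,0.107,1.10],[-1,0,-0.0438,0.1138,1.24],[-1,0,-0.0551,0.1191,1.38],[-1,0,-0.0619,0.1214,1.46],[-1,0,-0.0665,0.1226,1.52],[-1,0,-0.0665,0.1226,1.53]]'
python3 - <<'E'
from h import *
i=cv2.cvtColor(env.get_image("wrist"),cv2.COLOR_RGB2BGR)
cv2.imwrite("pics/w6.png",i)
o=env.observe();print(o['position'],o['ft_force'])
E
```

```text
time_s: 10.65
position: [0.5633, -0.1833, 0.1032]
tool_rot: [[0.001, 0.983, -0.184], [-0.001, -0.184, -0.983], [-1.0, 0.001, 0.001]]
ft_force: [0.3, 0.6, 0.2]
grip_width: 0.0001
[ 0.56318692 -0.18277439  0.10305458] [-0.69741624  0.0707417  -0.85652689]
```

View pics/w6.png

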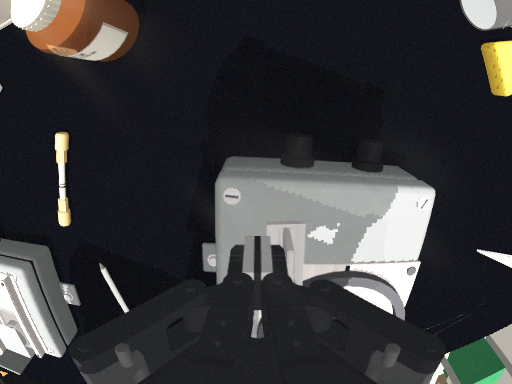

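```bash
python3 -m jog '[[-1,0,-0.0005,0.002,0.02],[-1,0,-0.001,0.004,0.035],[-1,0,-0.001,0.005,0.035],[-1,0,-0.001,0.005,0.035]]'
```

```text
time_s: 11.1
position: [0.5609, -0.1872, 0.1024]
tool_rot: [[-0.0, 0.976, -0.216], [-0.0, -0.216, -0.976], [-1.0, -0.0, 0.0]]
ft_force: [0.3, -0.9, -0.1]
grip_width: -0.0002
```

```bash
python3 -m jog '[[-1,0,0,0.001,0],[-1,0,0,0.0015,0],[-1,0,0,0.0015,0]]'
```

```text
time_s: 11.4
position: [0.5606, -0.1886, 0.1023]
tool_rot: [[-0.0, 0.976, -0.216], [0.0, -0.216, -0.976], [-1.0, -0.0, 0.0]]
ft_force: [0.1, 0.3, 0.2]
grip_width: -0.0001
```

Not at the stop yet, so I'll keep going in small steps.

```bash
python3 -m jog '[[-1,0,0,0.0015,0],[-1,0,0,0.002,0],[-1,0,0,0.002,0]]'
```

```text
time_s: 11.7
position: [0.5604, -0.1902, 0.1023]
tool_rot: [[0.0, 0.976, -0.216], [0.001, -0.216, -0.976], [-1.0, 0.0, -0.001]]
ft_force: [2.4, 3.3, -0.4]
grip_width: -0.0002
```

```bash
python3 -m jog '[[-1,0,0,0.001,0],[-1,0,0,0.0015,0],[-1,0,0,0.0015,0]]'
```

```text
time_s: 12.0
position: [0.5606, -0.1917, 0.1024]
tool_rot: [[0.002, 0.976, -0.216], [0.0, -0.216, -0.976], [-1.0, 0.002, -0.001]]
ft_force: [4.9, 5.0, -0.3]
grip_width: -0.0004
```

```bash
python3 -m jog '[[-1,0,0,-0.01,0],[-1,-0.02,0,-0.02,0],[-1,-0.06,0,-0.03,0],[-1,-0.14,-0.08,-0.03,0],[-1,-0.14,-0.14,0.02,0],[-1,-0.14,-0.14,0.02,0],[-1,-0.14,-0.14,0.02,0],[-1,-0.14,-0.14,0.02,0]]'
python3 - <<'E'
from h import *
import pickle
m=env.camera_model("wrist"); pickle.dump(m,open("m7.pkl","wb"))
i=cv2.cvtColor(env.get_image("wrist"),cv2.COLOR_RGB2BGR)
cv2.imwrite("pics/w7.png",i)
cv2.imwrite("pics/w7a.png",cv2.resize(i[0:200,140:380],None,fx=3,fy=3))
o=env.observe();print(o['position'],o['tool_rot'])
E
```

```text
time_s: 12.8
position: [0.4169, -0.1816, 0.2439]
tool_rot: [[0.001, 0.976, -0.219], [-0.002, -0.219, -0.976], [-1.0, 0.002, 0.002]]
ft_force: [0.7, 0.0, -0.0]
grip_width: -0.0005
[ 0.41810146 -0.18139291  0.24311408] [[ 8.58653051e-04  9.75924734e-01 -2.18105884e-01]
 [-1.45118391e-03 -2.18104519e-01 -9.75924338e-01]
 [-9.99998578e-01  1.15449216e-03  1.22897016e-03]]
```

View pics/w7a.png

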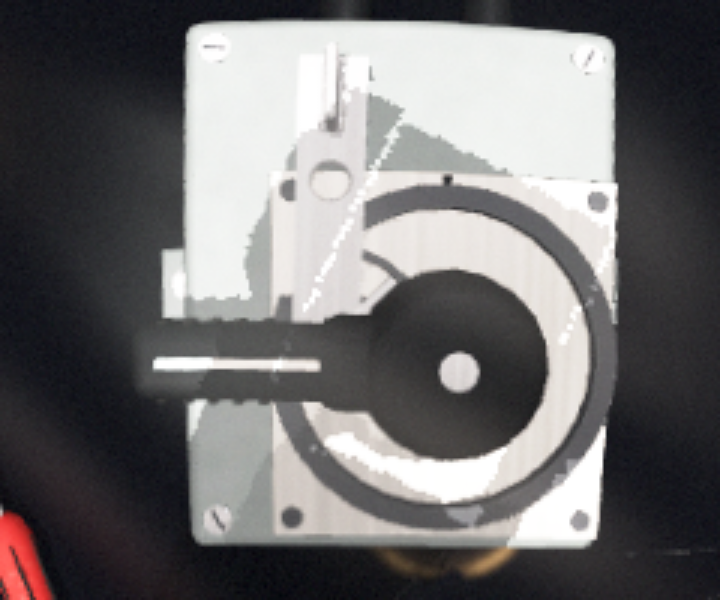

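```bash
python3 - <<'E'
from h import *
import pickle
m=pickle.load(open("m7.pkl","rb"))
W=lambda x,y,z:onz(rayw(m,140+(x+.5)/3-.5,(y+.5)/3-.5),z)
def ang(a,b): d=b-a; return np.degrees(np.arctan2(d[1],d[0]))
ax=W(460,373,.112);print("axis",ax)
print("stripe",ang(W(320,365,.1065),W(155,364,.1065)), "from axis to stripe mid",ang(ax,W(240,364.5,.1065)))
print("strip right edge",ang(W(364,310,.082),W(369,60,.082)),"left",ang(W(295,300,.082),W(298,60,.082)))
print("ear",ang(W(332,125,.108),W(332,45,.108)),W(332,85,.108),W(330,180,.082))
for a,b in (((190,30),(612,40)),((197,540),(590,545))): print("box edge",ang(W(*b,.065),W(*a,.065))-90)
print("side", ang(W(197,540,.065),W(190,30,.065)),ang(W(595,540,.065),W(613,45,.065)))
for a,b in (((288,517),(580,520)),((290,190),(598,202))): print("plate screws",ang(W(*b,.068),W(*a,.068))-90)
E
```

```text
axis [ 0.46496821 -0.22460804  0.112     ]
stripe 75.86392935271488 from axis to stripe mid 75.59134533835464
strip right edge -13.708964762971815 left -13.473091434672101
ear -12.605201018185626 [ 0.5565452  -0.20692099  0.108     ] [ 0.53135707 -0.20005646  0.082     ]
box edge -12.805409684391222
box edge -13.36339439787271
side -13.053844578207125 -12.795990354753677
plate screws -13.053321972463323
plate screws -13.265256017651666
```

```bash
python3 -m jog '[[-1,0,0.095,-0.057,0],[-1,0.03,0.095,-0.057,0],[-1,0.08,0.095,-0.057,0],[-1,0.12,0.095,-0.057,0],[-1,0.139,0.095,-0.057,0],[-1,0.139,0.095,-0.057,0],[-1,0.139,0.085,-0.057,0],[-1,0.139,0.081,-0.057,0],[-1,0.139,0.081,-0.057,0]]'
```

```text
time_s: 13.75
position: [0.5101, -0.1431, 0.1048]
tool_rot: [[0.002, 0.976, -0.217], [-0.001, -0.217, -0.976], [-1.0, 0.002, 0.001]]
ft_force: [0.8, 0.4, 0.2]
grip_width: 0.0002
```

```bash
python3 -m jog '[[-1,0,-0.002,0,0],[-1,0,-0.003,0,0],[-1,0,-0.003,0,0]]'; python3 -m jog '[[-1,0,-0.0015,0,0],[-1,0,-0.0015,0,0]]'
```

```text
time_s: 14.05
position: [0.5081, -0.1428, 0.1041]
tool_rot: [[0.003, 0.976, -0.217], [-0.001, -0.217, -0.976], [-1.0, 0.003, 0.001]]
ft_force: [2.9, -1.0, 2.7]
grip_width: -0.0
time_s: 14.25
position: [0.5073, -0.1426, 0.104]
tool_rot: [[0.004, 0.976, -0.217], [-0.001, -0.217, -0.976], [-1.0, 0.004, 0.0]]
ft_force: [8.0, 0.1, 2.1]
grip_width: 0.0001
```

```bash
python3 -m jog '[[-1,0,-0.0015,0,0],[-1,0,-0.0015,0,0]]'; python3 -m jog '[[-1,0,-0.0015,0,0],[-1,0,-0.0015,0,0]]'
```

```text
time_s: 14.45
position: [0.5071, -0.1426, 0.1041]
tool_rot: [[0.007, 0.976, -0.217], [-0.002, -0.217, -0.976], [-1.0, 0.008, 0.0]]
ft_force: [13.4, 0.2, -1.4]
grip_width: -0.0004
time_s: 14.65
position: [0.507, -0.1426, 0.1042]
tool_rot: [[0.011, 0.976, -0.217], [-0.003, -0.217, -0.976], [-1.0, 0.011, 0.001]]
ft_force: [20.7, -1.7, -4.8]
grip_width: -0.0002
```

```bash
python3 -m jog '[[-1,0,0.01,0,0],[-1,-0.02,0.022,0,0],[-1,-0.06,0.022,0,0],[-1,-0.11,-0.02,0.02,0],[-1,-0.14,-0.07,0.05,0],[-1,-0.14,-0.08,0.057,0],[-1,-0.14,-0.08,0.057,0],[-1,-0.14,-0.08,0.057,0]]'
python3 - <<'E'
from h import *
import pickle
m=env.camera_model("wrist"); pickle.dump(m,open("m8.pkl","wb"))
i=cv2.cvtColor(env.get_image("wrist"),cv2.COLOR_RGB2BGR)
cv2.imwrite("pics/w8.png",i)
cv2.imwrite("pics/w8a.png",cv2.resize(i[0:200,140:380],None,fx=3,fy=3))
o=env.observe();print(o['position'],o['tool_rot'])
E
```

```text
time_s: 15.45
position: [0.412, -0.1799, 0.2434]
tool_rot: [[-0.001, 0.976, -0.218], [0.0, -0.218, -0.976], [-1.0, -0.001, -0.0]]
ft_force: [0.0, 0.1, -0.5]
grip_width: 0.0002
[ 0.41246613 -0.17966703  0.2428141 ] [[-1.22895553e-03  9.76205236e-01 -2.16845166e-01]
 [ 8.90120554e-04 -2.16844176e-01 -9.76205824e-01]
 [-9.99998849e-01 -1.39273189e-03 -6.02448496e-04]]
```

View pics/w8a.png

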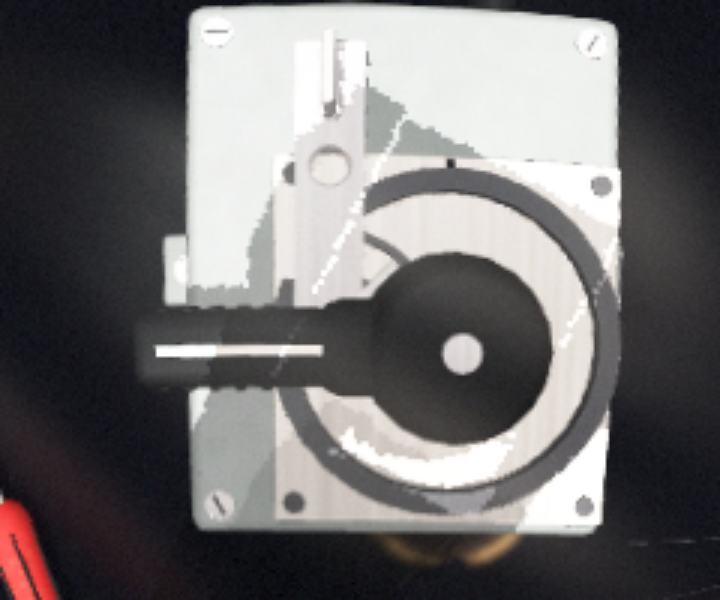

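```bash
python3 -m jog '[[-1,0,-0.062,-0.302,0],[-1,0,-0.062,-0.302,0],[-1,0,-0.062,-0.302,0],[-1,0,-0.062,-0.302,0],[-1,0,-0.062,-0.302,0],[-1,0,-0.062,-0.302,0],[-1,0,-0.062,-0.302,0],[-1,0.05,-0.062,-0.302,0],[-1,0.10,-0.062,-0.302,0],[-1,0.147,-0.062,-0.302,0],[-1,0.147,-0.062,-0.302,0],[-1,0.147,-0.062,-0.302,0]]'
python3 - <<'E'
from h import *
i=cv2.cvtColor(env.get_image("wrist"),cv2.COLOR_RGB2BGR)
cv2.imwrite("pics/w9.png",i)
o=env.observe();print(o['position'],o['tool_rot'])
E
```

```text
time_s: 16.7
position: [0.4178, 0.1285, 0.0966]
tool_rot: [[-0.002, 0.976, -0.216], [-0.0, -0.216, -0.976], [-1.0, -0.002, 0.001]]
ft_force: [0.4, -0.1, 0.7]
grip_width: -0.0001
[0.41845657 0.12849192 0.09766322] [[ 1.48538825e-03  9.76333642e-01 -2.16264683e-01]
 [-4.34931199e-05 -2.16264859e-01 -9.76334732e-01]
 [-9.99998896e-01  1.45964216e-03 -2.78773484e-04]]
```

View pics/w9.png

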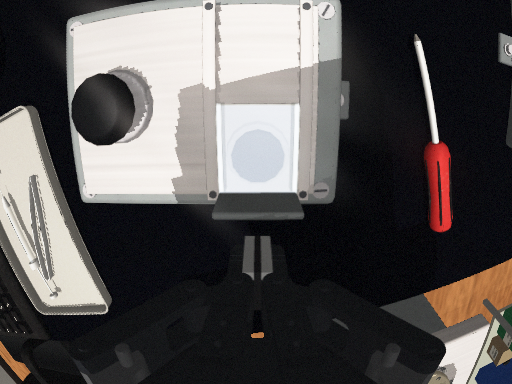

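```bash
python3 -m jog '[[-1,0,0.012,0,0],[-1,0,0.022,0,0],[-1,0,0.032,0,0],[-1,0,0.042,0,0],[-1,0,0.052,0,0],[-1,0,0.06,0,0],[-1,0,0.066,0,0],[-1,0,0.066,0,0]]'
```

```text
time_s: 17.55
position: [0.4826, 0.1139, 0.0962]
tool_rot: [[0.001, 0.976, -0.217], [-0.0, -0.217, -0.976], [-1.0, 0.001, -0.0]]
ft_force: [-0.3, 0.2, 0.6]
grip_width: -0.0001
```

```bash
python3 -m jog '[[-1,0,0.003,0,0],[-1,0,0.004,0,0],[-1,0,0.004,0,0]]'; python3 -m jog '[[-1,0,0.002,0,0],[-1,0,0.002,0,0]]'
```

```text
time_s: 17.85
position: [0.4855, 0.1133, 0.0962]
tool_rot: [[-0.0, 0.976, -0.216], [-0.0, -0.216, -0.976], [-1.0, -0.0, 0.0]]
ft_force: [-0.6, -0.1, -0.7]
grip_width: -0.0
time_s: 18.05
position: [0.4857, 0.1133, 0.0963]
tool_rot: [[-0.005, 0.976, -0.216], [0.001, -0.216, -0.976], [-1.0, -0.005, 0.0]]
ft_force: [-9.1, 0.8, 6.5]
grip_width: -0.0003
```

```bash
python3 -m jog '[[-1,0,0.0015,0,0],[-1,0,0.0015,0,0]]'; python3 -m jog '[[-1,0,-0.008,0,0],[-1,0,-0.0235,0,0],[-1,-0.03,-0.0235,0,0],[-1,-0.03,-0.0235,0,0],[-1,-0.03,-0.0235,0,0]]'
python3 - <<'E'
from h import *
i=cv2.cvtColor(env.get_image("wrist"),cv2.COLOR_RGB2BGR)
cv2.imwrite("pics/w10.png",i)
o=env.observe();print(o['position'],o['tool_rot'])
E
```

```text
time_s: 18.25
position: [0.4859, 0.1132, 0.0963]
tool_rot: [[-0.007, 0.976, -0.216], [0.001, -0.216, -0.976], [-1.0, -0.007, 0.001]]
ft_force: [-15.1, 3.2, 11.4]
grip_width: 0.0002
time_s: 18.75
position: [0.4666, 0.1176, 0.1267]
tool_rot: [[0.002, 0.976, -0.216], [-0.0, -0.216, -0.976], [-1.0, 0.002, -0.0]]
ft_force: [0.3, 1.0, -0.4]
grip_width: -0.0001
[0.46619976 0.11760355 0.12613788] [[ 5.22160624e-04  9.76282525e-01 -2.16499789e-01]
 [-4.60095350e-05 -2.16499795e-01 -9.76282662e-01]
 [-9.99999863e-01  5.19737419e-04 -6.81293628e-05]]
```

View pics/w10.png

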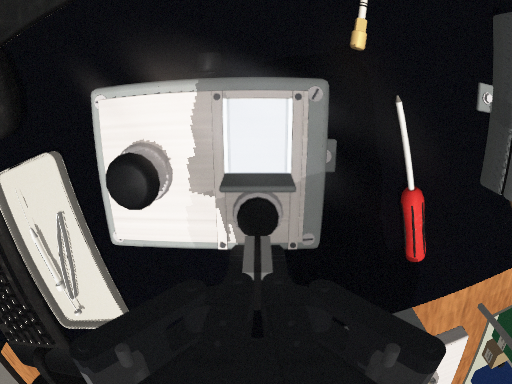

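```bash
python3 -m jog '[[-1,0.03,0,0,0],[-1,0.037,0,0,0],[-1,0.041,0,0,0],[-1,0.044,0,0,0],[-1,0.047,0,0,0],[-1,0.047,0,0,0]]'; python3 -m jog '[[-1,0.001,0,0,0],[-1,0.0015,0,0,0],[-1,0.0015,0,0,0]]'
```

```text
time_s: 19.4
position: [0.4662, 0.1176, 0.0802]
tool_rot: [[0.001, 0.976, -0.216], [-0.0, -0.216, -0.976], [-1.0, 0.001, 0.0]]
ft_force: [-3.3, -1.1, 7.9]
grip_width: -0.0002
time_s: 19.7
position: [0.4662, 0.1176, 0.0798]
tool_rot: [[0.002, 0.976, -0.216], [-0.0, -0.216, -0.976], [-1.0, 0.002, -0.0]]
ft_force: [-9.0, -1.6, 22.2]
grip_width: 0.0
```

```bash
python3 -m jog '[[-1,-0.02,0,0,0],[-1,-0.07,0,0,0],[-1,-0.12,-0.02,0,0],[-1,-0.17,-0.06,0.05,0],[-1,-0.2,-0.10,0.10,0],[-1,-0.2,-0.10,0.14,0],[-1,-0.2,-0.10,0.14,0],[-1,-0.2,-0.10,0.14,0],[-1,-0.2,-0.10,0.14,0]]'
python3 - <<'E'
from h import *
for n in ("wrist","top"):
    i=cv2.cvtColor(env.get_image(n),cv2.COLOR_RGB2BGR)
    cv2.imwrite(f"pics/{n}11.png",i)
cv2.imwrite("pics/top11a.png",cv2.resize(i[130:280,130:350],None,fx=3.5,fy=3.5))
o=env.observe();print(o['position'],o['ft_force'])
E
```

```text
time_s: 20.6
position: [0.3384, 0.0023, 0.2783]
tool_rot: [[0.002, 0.976, -0.218], [-0.0, -0.218, -0.976], [-1.0, 0.002, -0.0]]
ft_force: [-0.1, 0.9, -0.4]
grip_width: -0.0001
[0.33857257 0.00309144 0.27763495] [-0.19818886 -0.56269073  1.00699323]
```

View pics/wrist11.png

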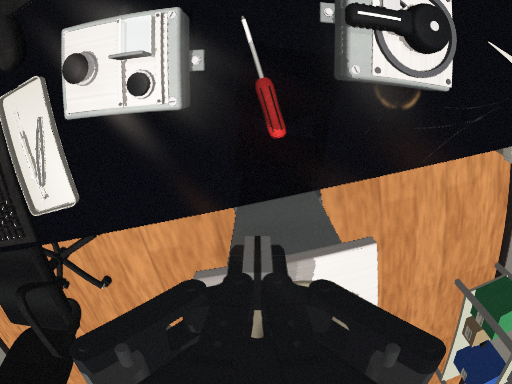

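View pics/top11a.png

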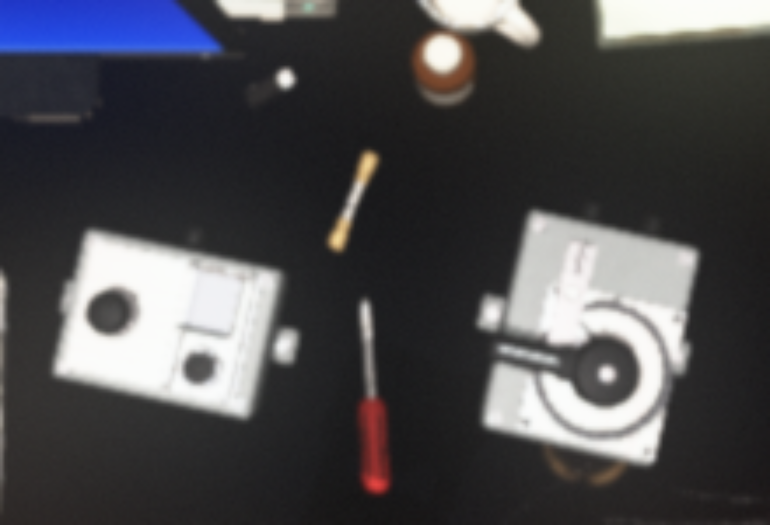

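The top view shows the handle off (grip tip at about (500,345)), the hasp out along the box (ear at about (580,250)) and the guard back with START bare at (200,365). The bystanders are where they were and the arm is clear, so I'm handing in.

```bash
python3 -c "
from rig import env
print(env.close_job())"
```

```text
the job is handed in; nothing more can be done
None
```

The pump is locked out and ready for your padlock. I did every step in the order you asked, and handed the job in at about 21 s of the 61 s allowed.

- **STOP:** I pressed it until it bottomed, at about 16 N with no further travel, then let it go.
- **Handle:** I turned it anticlockwise to its off stop, where it held against about 21 N.
- **Hasp:** I swung it out to its stop. The last push eased the handle back about 1–1.5° within its play, so I nudged the handle back to its off stop, again at about 21 N. A picture measured before that nudge put the hasp at about 89° to the handle. After it I checked by eye only: hasp still out, handle off.
- **Guard and START:** I slid the guard back to its stop, at about 15 N. I then pressed START until it bottomed, at about 22 N, and let it go.

In the last pictures the handle is off, the hasp is out, the guard is back and the bystanders look unmoved. The arm was clear of everything. I had no reading of the pump itself, so I could not confirm directly that it stayed dead.

One measurement disagreed: the STOP-to-START distance came out 3–4 mm short in both the top and wrist views. I aimed at STOP using the station's stated dimensions, and the press bottomed properly.

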